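# Feed a cassette from the spring-knob dispenser

### The arm

A 6-joint arm with a two-finger parallel gripper is mounted at the origin on a cart in front of the work surface, level with it; the furniture and walls round the work are solid. World frame = base frame: x ahead of the robot, y to its left, z up, the work surface at z = 0. Lengths are in m, angles in rad, forces in N, time in s.
With the tool pointing down it reaches from about 0.3 to 0.85 m from the base axis. Payload 4.2 kg.
Tool frame: the origin (TCP) lies between the finger pads; the fingertips stand 25 mm ahead of it and the grasp point (between the pads) lies 6 mm ahead of it; z points along the fingers, y is the direction in which the jaws open and shut (so a half turn about z gives the same grasp; the last joint's range is limited). The gripper opens to 91 mm and grips with 3 to 60 N. Pads are 32 mm wide; open, the fingers measure 118 mm over their backs; the gripper's body (76 mm by 178 mm) begins 60 mm behind the grasp point.
Start: joints at [1.102, 0.32, 1.565, -0, 1.257, -0.02], TCP at [0.249, 0.518, 0.239] pointing down, gripper open.
Joint ranges: [-3.11, 3.11], [-0.84, 2.01], [0.21, 2.61], [-1.34, 4.49], [0.05, 2.63], [-2.56, 2.56]. Speed limits (rad/s): [2.57, 2.57, 3.14, 3.14, 3.14, 3.14].

### API

Orientations are given as [roll, pitch, yaw] about the fixed x, y, z axes, in that order (R = Rz(yaw) Ry(pitch) Rx(roll)).
In Python, from station import sensors, snapshot, calibration, order gives the robot as it stands.
- The arm moves only by the tool play_rows, never from a script. Its argument "steps" is a list of rows, each a list of 6 numbers: the shift along the tool's x, y, z scaled (see below), then the turn, a rotation vector about the tool's x, y, z scaled (see below). In form: [[tx, ty, tz, wx, wy, wz], ...]. A call has 1 to 5 rows; each row shifts and turns the commanded pose from where the row before left it, along the tool's axes as they then stand; what a row does not reach is not made up. The controller multiplies each number of a shift by 40 cm and each number of a turn by pi rad. A row lasts 1/10 s, in which the tool goes at most 50 mm and 8.59 degrees, less where a joint would pass 70% of its speed; a pose out of reach is approached as far as the arm can. A call with a number of a shift or a turn outside -1 to 1 is refused whole. A call with a gripper value outside its range is refused whole. "claw" is the closure, from 0 (fully open) to 1 (shut), set as the call begins (left out, the last holds). The fingers move at their own pace and stop on an object; "squeeze" is the grip in N (left out, the last holds). Time passes only in rows, so rows that do not move let the fingers close. It gives the time, the measured TCP pose, the force and the opening at its end, in the units of the state.
- sensors.sense(): the state, without advancing time (a new reading comes with each control period).
- snapshot(name): name is "scene" or "side" or "wrist"; returns (picture, depth): 480x640x3 uint8, red, green, blue; 480x640 float32, m along the optical axis (not along the pixel's ray), 0 where there is no reading.
- calibration(name): a dict with "fx", "fy", "cx", "cy" (pixels), "k1" (the pictures are not rectified: a ray, as slopes to the right and down, at radius r is drawn at 1 + k1 r^2 times it, then the intrinsics apply), "view" (4x4, takes a point from world to camera coordinates); the wrist camera has in their place "hand_eye" (4x4, takes a point from camera to tool coordinates, whose origin is the TCP and whose axes are the flange's). Camera axes: x right, y down, z forward; pixel columns grow to the right and rows downward; lengths in m; the calibration is good to about 2 mm. A picture is of the moment at which its call begins: read the wrist's pose just before it. calibration takes no time and is no camera call.
- order.finish_job(): hands the job in, once; it reports no verdict.
The state is a dict: "t": time; "q": joint angles; "qd": joint speeds; "tau": joint torques, N m; "position": TCP position; "tool_rot": TCP orientation; "wrist_force": force on the tool from outside, world axes, zero at the start; "moment": the same for the moment, N m; "width": finger opening in m.
Only numpy, scipy, OpenCV 4.12 (cv2) and the standard library are available. Lean on these libraries where they do the work, as an engineer would, in place of code of your own. Each camera call takes 0.05 s, during which the arm holds its last target.

### The job

Feed the green cassette out of the dispenser with the green knob: twist the green knob clockwise as far as it will go, so that the cassette is pushed out of the hood into the little tray in front, then let go so that the knob springs back. Leave the yellow knob of the other dispenser alone.

Things in the scene. Friction and masses are not known exactly. Their poses are not given: they have to be found in the camera images.
- green_knob_grip (a point): Middle of the green knob's grip bar, on the knob's upright axis, 80 mm above the bench. Bar 46 mm long, 13 mm wide; it ends 15 mm above this point, and its round flange (42 mm) lies 16 mm below it. Turns with the knob: x along the bar, y across it, z up. At rest the bar points along the dispenser, the white line on its top towards the tray.
- green_knob (a joint): Angle of the green knob: 0 at rest, grows clockwise seen from above, firm stop at 1.2 rad. A spring (0.06 N m at rest, 0.15 N m at the stop) turns it back to 0 in about 0.5 s when let go. It drives a pusher in the hood, 40 mm forward per rad; the pusher returns with the knob, the cassette stays out.
- green_cassette_centre (a point): Centre of the loose green tissue cassette with a white block on it (28 mm along the channel, 40 mm across, 13 mm high, about 20 g). At the start it lies in the channel under the hood of the green-knobbed dispenser, just behind the mouth. x along the channel, z up.
- green_tray (a point): Where the cassette's centre shall lie, on the tray floor (12 mm above the bench), 76 mm from the knob's axis; x points to that axis, z up. The tray (lips 10 mm high) sticks out of the white hood (94 x 84 mm, top 52 mm above the bench) of the dispenser, which is fixed to the bench.
- yellow_knob (a joint): Angle of the yellow knob, 0 at rest. It belongs to a second dispenser of the same shape that stands beside the green one, 0.16 to 0.31 m off; which is left and which is right varies. Leave it at rest.
- microtome: Big fixed white microtome on the left, 0.37 m high: beware of it when the arm swings in from the left. Origin on the bench; in the world it fills x 0.46 to 0.98, y 0.10 to 0.37, and at its right side a handwheel (x 0.63 to 0.88) with a grip sticks out to y = -0.04. Pass in front of it (x below 0.38) or well above.

How it is judged:
On the way:
1. the green knob is turned clockwise to its stop (within 0.2 rad) (value of joint green_knob above 1 rad), for 0.1 s.
At the end, for the whole second after the job is handed in: The green knob has sprung back to rest (within 0.15 rad), the green cassette lies flat in the tray clear of the hood, its centre within 15 mm of the tray point, and the yellow knob is at rest (value of joint each of green_knob, yellow_knob below 0.15 rad and horizontal distance between green_cassette_centre and green_tray below 0.015 m and height (world z) of green_cassette_centre below 0.03 m and angle between green_cassette_centre's own z axis and vertical below 0.2 rad); the robot touches nothing.
It fails at once if the yellow knob is turned by more than 0.25 rad (value of joint yellow_knob above 0.25 rad).
It also fails if it takes over 40 s, if anything falls off the work surface, if the arm or the gripper's body presses on something with over 40 N, if the wrist force passes 120 N, or if a joint passes its speed limit or range.

## Working session

There is one attempt and no reset: what is moved stays moved. The work goes in short steps, Python scripts to look and compute and a tool call to move; the robot and the scene stay as the last step left them, time stands still between calls to the robot, and variables do not carry over. Pictures are saved under pics/ and viewed, and the job is handed in when it is done.

Besides the shell and the picture viewer there is one more tool, called as name(argument=value, ...), one argument or row to a line, values as JSON. play_rows: Moves the arm, as the interface text tells. Its arguments: {"type":"object","properties":{"steps":{"type":"array"},"claw":{"type":"number"},"squeeze":{"type":"number"}},"required":["steps"]}

```bash
mkdir -p pics; ls
python3 - <<'E'
from station import sensors, snapshot, calibration, order
import cv2, numpy as np
print(sensors.sense())
for n in ("scene","side"):
    p,d=snapshot(n); cv2.imwrite(f"pics/{n}0.png",p[:,:,::-1]); np.savez(f"pics/{n}0.npz",p=p,d=d)
    print(n,calibration(n))
print(calibration("wrist"))
E
```

```text
pics
{'t': 0.0, 'q': array([ 1.10200207e+00,  3.20252523e-01,  1.56566032e+00, -2.66641484e-05,
        1.25741917e+00, -1.99928998e-02]), 'qd': array([-0.0008492 , -0.0002375 ,  0.00143363, -0.00048255, -0.0017105 ,
        0.00163186]), 'tau': array([-2.13490152e-03, -4.12472141e+01, -2.31973833e+01,  7.24557554e-02,
        4.58191254e-02, -1.75008190e-04]), 'position': array([0.24927646, 0.5176392 , 0.23815014]), 'tool_rot': array([-3.13985314e+00, -9.42635006e-06,  2.69279953e+00]), 'wrist_force': array([-0.46179889,  0.30130752,  0.59861808]), 'moment': array([-0.04797738,  0.00938849, -0.00743171]), 'width': 0.09127411376063194}
scene {'fx': 569.3558645546768, 'fy': 569.3558645546768, 'cx': 329.5100636668093, 'cy': 235.1468381833077, 'k1': -0.005041798928722604, 'view': array([[ 0.217724  , -0.97600967,  0.00117635, -0.17885389],
       [-0.53205579, -0.11969895, -0.8382057 ,  0.34671872],
       [ 0.81823768,  0.18187162, -0.54535293,  0.70107026],
       [ 0.        ,  0.        ,  0.        ,  1.        ]])}
side {'fx': 519.5960481375965, 'fy': 519.5960481375965, 'cx': 320.66572936622686, 'cy': 234.62760211587388, 'k1': 0.025761781660055813, 'view': array([[ 0.66963898,  0.74267456,  0.00425765, -0.31967476],
       [ 0.64765245, -0.58113646, -0.49277451, -0.37793651],
       [-0.36349682,  0.3327385 , -0.87014663,  1.29104002],
       [ 0.        ,  0.        ,  0.        ,  1.        ]])}
{'fx': 334.3618535429312, 'fy': 334.3618535429312, 'cx': 322.5646249029266, 'cy': 236.62541310423464, 'k1': -0.051898013957918855, 'hand_eye': array([[-1.40612987e-03, -9.66931270e-01, -2.55033217e-01,
         7.20809312e-02],
       [ 9.99998998e-01, -1.31852082e-03, -5.14479878e-04,
         6.55549128e-04],
       [ 1.61200078e-04, -2.55033685e-01,  9.66932156e-01,
        -1.45157299e-01],
       [ 0.00000000e+00,  0.00000000e+00,  0.00000000e+00,
         1.00000000e+00]])}
```

View pics/scene0.png

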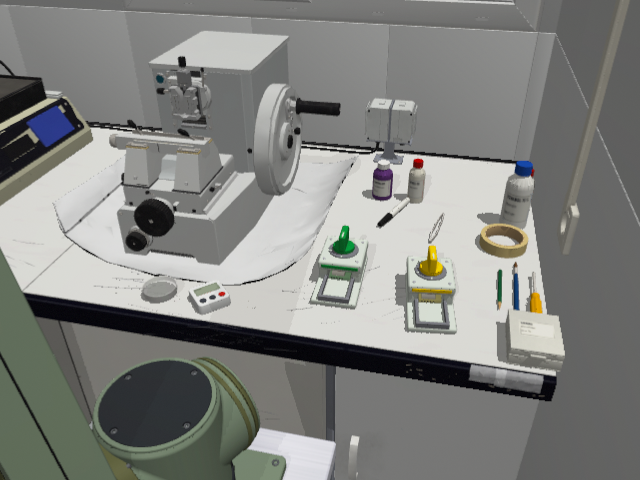

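View pics/side0.png

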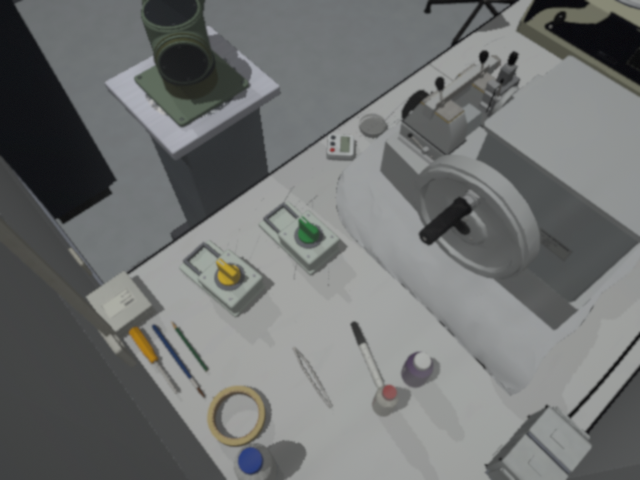

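The scene view shows the green knob at about (344,240), left of the yellow one at (431,262). Both trays point toward the robot. In the side view, green is at (308,231) and yellow at (228,270).

```bash
cat > h.py <<'E'
import numpy as np, cv2
from scipy.spatial.transform import Rotation as R
from station import sensors, snapshot, calibration
def cam(name, st=None):
    c=calibration(name)
    if name=="wrist":
        T=np.eye(4); T[:3,:3]=R.from_euler('xyz',st["tool_rot"]).as_matrix(); T[:3,3]=st["position"]
        W=T@c["hand_eye"]
    else: W=np.linalg.inv(c["view"])
    return c,W
def slopes(c,uv):
    uv=np.atleast_2d(uv).astype(float)
    d=np.stack([(uv[:,0]-c["cx"])/c["fx"],(uv[:,1]-c["cy"])/c["fy"]],1); s=d.copy()
    for _ in range(20): s=d/(1+c["k1"]*(s**2).sum(1,keepdims=True))
    return s
def rays(c,W,uv):
    s=slopes(c,uv); v=np.c_[s,np.ones(len(s))]@W[:3,:3].T
    return W[:3,3],v
def onplane(c,W,uv,z):
    o,v=rays(c,W,uv); return o+v*((z-o[2])/v[:,2])[:,None]
def withdepth(c,W,uv,dep):
    o,v=rays(c,W,uv); return o+v*np.asarray(dep)[:,None]
def tri(l):
    A=0;b=0
    for o,v in l:
        v=v/np.linalg.norm(v);P=np.eye(3)-np.outer(v,v);A=A+P;b=b+P@o
    x=np.linalg.solve(A,b); return x,[np.linalg.norm((np.eye(3)-np.outer(v/np.linalg.norm(v),v/np.linalg.norm(v)))@(x-o)) for o,v in l]
E
python3 - <<'E'
from h import *
for n,bx in (("scene",(310,220,470,330)),("side",(180,200,345,310))):
    f=np.load(f"pics/{n}0.npz");p,d=f["p"],f["d"];c,W=cam(n)
    h=cv2.cvtColor(p,cv2.COLOR_RGB2HSV)
    for col,(a,b) in dict(green=(50,80),yellow=(18,34)).items():
        m=(h[...,0]>=a)&(h[...,0]<=b)&(h[...,1]>130)&(h[...,2]>60)
        q=np.zeros_like(m);q[bx[1]:bx[3],bx[0]:bx[2]]=1;m&=q
        vs,us=np.nonzero(m);P=withdepth(c,W,np.c_[us,vs],d[vs,us])
        print(n,col,len(us),us.mean(),vs.mean())
        for lo,hi in((.0,.055),(.055,.075),(.075,.09),(.088,.11)):
            k=(P[:,2]>lo)&(P[:,2]<hi)
            if k.sum()>3: print(lo,hi,k.sum(),P[k].mean(0).round(4),P[k].min(0).round(3),P[k].max(0).round(3))
    cr=p[bx[1]:bx[3],bx[0]:bx[2],::-1]; cv2.imwrite(f"pics/{n}0c.png",cv2.resize(cr,None,fx=4.8,fy=4.8,interpolation=cv2.INTER_CUBIC))
E
```

```text
scene green 445 342.6494382022472 247.52134831460674
0.0 0.055 90 [ 0.4913 -0.0916  0.043 ] [ 0.486 -0.125  0.039] [ 0.495 -0.057  0.047]
0.055 0.075 203 [ 0.5302 -0.0922  0.063 ] [ 0.514 -0.11   0.055] [ 0.557 -0.07   0.075]
0.075 0.09 69 [ 0.5242 -0.093   0.0827] [ 0.513 -0.097  0.075] [ 0.558 -0.085  0.09 ]
0.088 0.11 93 [ 0.5355 -0.091   0.0923] [ 0.514 -0.098  0.088] [ 0.561 -0.083  0.096]
scene yellow 561 431.1354723707665 270.5080213903743
0.0 0.055 149 [ 0.4623 -0.2654  0.0435] [ 0.453 -0.299  0.037] [ 0.542 -0.231  0.054]
0.055 0.075 240 [ 0.4977 -0.2582  0.063 ] [ 0.481 -0.279  0.055] [ 0.525 -0.238  0.075]
0.075 0.09 74 [ 0.4905 -0.2589  0.0827] [ 0.481 -0.268  0.075] [ 0.524 -0.25   0.09 ]
0.088 0.11 106 [ 0.5026 -0.2587  0.0927] [ 0.481 -0.266  0.088] [ 0.528 -0.251  0.096]
side green 131 306.793893129771 232.81679389312978
0.055 0.075 77 [ 0.5434 -0.1035  0.063 ] [ 0.528 -0.111  0.057] [ 0.559 -0.098  0.067]
0.088 0.11 54 [ 0.5522 -0.0927  0.0937] [ 0.539 -0.098  0.09 ] [ 0.564 -0.086  0.097]
side yellow 370 227.54054054054055 273.72972972972974
0.055 0.075 184 [ 0.5136 -0.2662  0.0639] [ 0.492 -0.28   0.058] [ 0.533 -0.241  0.075]
0.075 0.09 61 [ 0.5205 -0.2631  0.0827] [ 0.497 -0.269  0.075] [ 0.534 -0.251  0.09 ]
0.088 0.11 134 [ 0.5161 -0.2607  0.093 ] [ 0.492 -0.268  0.088] [ 0.534 -0.252  0.097]
```

```bash
python3 -c "
import cv2;a=cv2.imread('pics/scene0c.png');b=cv2.imread('pics/side0c.png');print(a.shape,b.shape)"
```

```text
(528, 768, 3) (528, 792, 3)
```

View pics/scene0c.png

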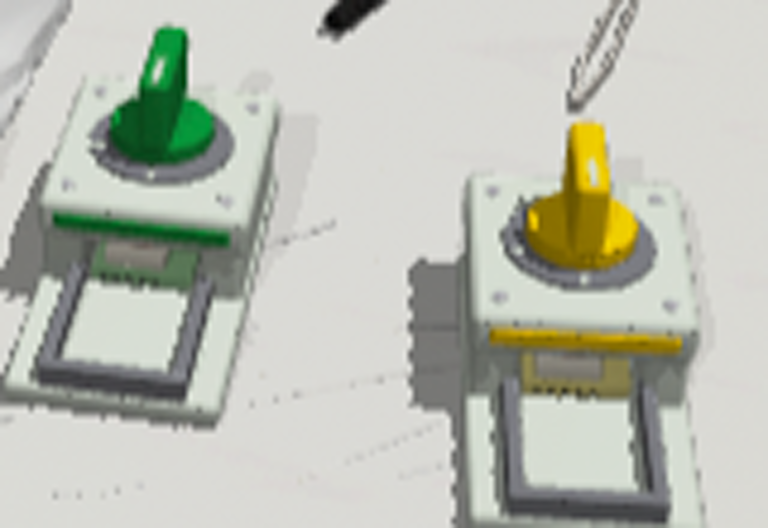

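View pics/side0c.png

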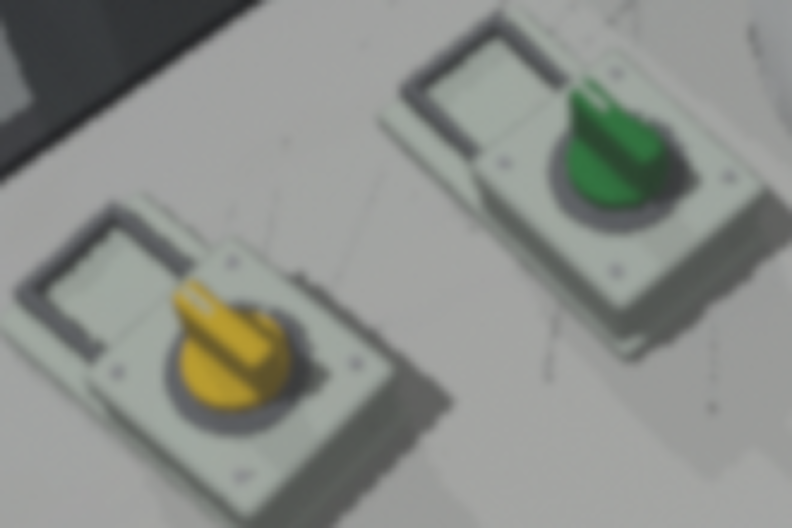

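Run:
```python
from h import *
def line(P):
    m=P.mean(0);_,s,v=np.linalg.svd(P[:,:2]-m[:2]);v=v[0]*np.sign(v[0][0]);return m.round(4),np.degrees(np.arctan2(v[1],v[0])).round(2)
for n in("scene","side"):
    f=np.load(f"pics/{n}0.npz");p,d=f["p"],f["d"];c,W=cam(n)
    vs,us=np.nonzero(d>0);P=withdepth(c,W,np.c_[us,vs],d[vs,us])
    h=cv2.cvtColor(p,cv2.COLOR_RGB2HSV)[vs,us]
    near=np.hypot(P[:,0]-.538,P[:,1]+.091)<.05
    g=(h[:,0]>=45)&(h[:,0]<=85)&(h[:,1]>110)&near&(P[:,2]>.0925)
    print(n,"bar top",g.sum(),line(P[g]),P[g].min(0).round(4),P[g].max(0).round(4))
    hood=(np.abs(P[:,2]-.052)<.004)&(np.abs(P[:,0]-.53)<.075)&(np.abs(P[:,1]+.091)<.075)
    q=P[hood][:,:2].astype(np.float32);print("hood",len(q),cv2.minAreaRect(q))
    w=(P[:,0]>.55)&(P[:,0]<.7)&(P[:,1]<.06)&(P[:,1]>-.12)&(P[:,2]>.1)
    if w.sum(): print("wheel",w.sum(),P[w].min(0),P[w].max(0)); 
    for y in np.arange(-.06,.1,.02):
        k=(np.abs(P[:,1]-y)<.01)&(P[:,0]>.56)&(P[:,0]<.9)&(P[:,2]>.1)
        if k.sum(): print(y.round(2),k.sum(),P[k].min(0).round(3),P[k].max(0).round(3))
```

```text
scene bar top 47 (array([ 0.5366, -0.091 ,  0.0935]), np.float64(4.06)) [ 0.5148 -0.0975  0.0925] [ 0.5589 -0.0844  0.0956]
hood 878 ((0.5369988083839417, -0.09055949747562408), (0.09585358947515488, 0.08267245441675186), 1.229960560798645)
-0.04 58 [ 0.731 -0.037  0.241] [ 0.761 -0.03   0.265]
-0.02 124 [ 0.73 -0.03  0.24] [ 0.75  -0.01   0.265]
0.0 126 [ 0.732 -0.01   0.241] [0.751 0.01  0.266]
0.02 116 [0.732 0.01  0.24 ] [0.759 0.03  0.266]
0.04 129 [0.73  0.03  0.195] [0.752 0.05  0.266]
0.06 192 [0.73  0.05  0.191] [0.758 0.07  0.269]
0.08 2437 [0.631 0.07  0.1  ] [0.867 0.09  0.288]
side bar top 58 (array([ 0.551 , -0.0931,  0.0942]), np.float64(4.76)) [ 0.5311 -0.0984  0.0925] [ 0.5641 -0.0871  0.0972]
hood 1238 ((0.542752206325531, -0.09251410514116287), (0.09368214011192322, 0.08437905460596085), 2.113393545150757)
-0.04 179 [ 0.738 -0.039  0.241] [ 0.763 -0.03   0.267]
-0.02 217 [ 0.737 -0.03   0.249] [ 0.764 -0.01   0.269]
0.0 204 [ 0.738 -0.01   0.251] [0.764 0.01  0.269]
0.02 201 [0.738 0.01  0.251] [0.764 0.03  0.268]
0.04 264 [0.734 0.03  0.192] [0.767 0.05  0.271]
0.06 217 [0.737 0.05  0.157] [0.77  0.07  0.268]
0.08 7173 [0.638 0.07  0.1  ] [0.876 0.09  0.29 ]
```

play_rows(
  steps=[
    [-0.079,-0.084,0,0,0,0],
    [-0.079,-0.084,0,0,0,0],
    [-0.079,-0.084,0,0,0,0],
    [-0.079,-0.084,0,0,0,0],
    [-0.079,-0.084,0,0,0,0],
  ],
  claw=0,
  squeeze=30,
)

```text
t: 0.6
position: [0.3189, 0.2963, 0.2387]
tool_rot: [-3.141, 0.0, 2.694]
wrist_force: [0.9, -0.1, 0.1]
width: 0.0912
```

play_rows(
  steps=[
    [-0.061,-0.104,0,0,0,0],
    [-0.061,-0.104,0,0,0,0],
    [-0.061,-0.104,0,0,0,0],
    [-0.061,-0.104,0,0,0,0],
    [-0.061,-0.104,0,0,0,0],
  ],
)

```text
t: 1.1
position: [0.3381, 0.056, 0.2389]
tool_rot: [3.141, 0.0, 2.693]
wrist_force: [0.6, -0.6, 0.6]
width: 0.0914
```

play_rows(
  steps=[
    [-0.122,-0.023,0,0,0,0],
    [-0.122,-0.023,0,0,0,0],
    [-0.122,-0.023,0,0,0,0],
    [-0.122,-0.023,0,0,0,0],
    [-0.122,-0.023,0,0,0,0],
  ],
)

```text
t: 1.6
position: [0.5396, -0.0911, 0.2385]
tool_rot: [3.141, -0.001, 2.692]
wrist_force: [0.7, 0.0, 1.0]
width: 0.0909
```

play_rows(
  steps=[
    [0,0,0,0,0,-0.047],
    [0,0,0,0,0,-0.047],
    [0,0,0,0,0,-0.047],
    [0,0,0,0,0,-0.007],
    [0,0,0,0,0,0],
  ],
)

```text
t: 2.1
position: [0.5383, -0.0894, 0.2387]
tool_rot: [3.141, -0.001, -3.128]
wrist_force: [1.2, -0.9, 0.6]
width: 0.0908
```

Run:
```python
from h import *
st=sensors.sense(); p,d=snapshot("wrist"); print(st["position"],st["tool_rot"],st["q"])
cv2.imwrite("pics/w1.png",p[:,:,::-1]); np.savez("pics/w1.npz",p=p,d=d,pos=st["position"],rot=st["tool_rot"])
```

```text
[ 0.53830985 -0.0894281   0.23866861] [ 3.14133528e+00 -5.53988290e-04 -3.12784477e+00] [-1.85781099e-01  2.73999097e-01  1.63127167e+00  1.50792367e-04
  1.23691590e+00 -1.77037470e+00]
```

View pics/w1.png

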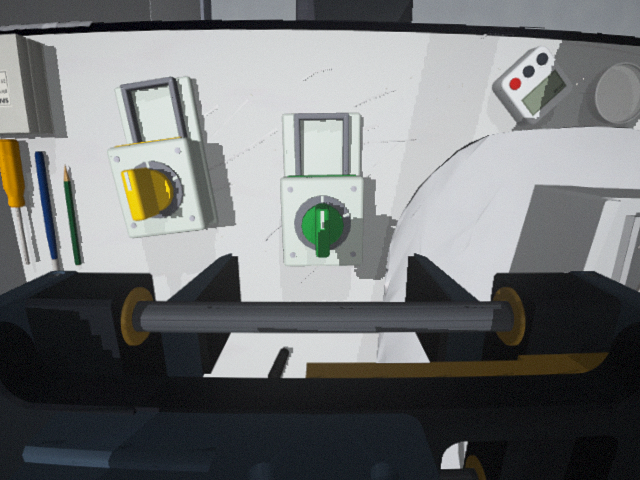

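The wrist view shows the green knob at (322,230), with its bar nearly vertical in the image and the tray above it. The yellow knob is at (148,193).

Run:
```python
from h import *
f=np.load("pics/w1.npz");p,d=f["p"],f["d"];c,W=cam("wrist",dict(position=f["pos"],tool_rot=f["rot"]))
vs,us=np.nonzero(d>0);P=withdepth(c,W,np.c_[us,vs],d[vs,us]);h=cv2.cvtColor(p,cv2.COLOR_RGB2HSV)[vs,us]
near=np.hypot(P[:,0]-.538,P[:,1]+.091)<.06
G=(h[:,0]>=45)&(h[:,0]<=85)&(h[:,1]>110)&near
g=G&(P[:,2]>.091); print("z top",np.median(P[g,2]))
print("bar",g.sum(),P[g].mean(0),cv2.minAreaRect(P[g][:,:2].astype(np.float32)))
k=G&(P[:,2]>.058)&(P[:,2]<.07); print("flange",cv2.minEnclosingCircle(P[k][:,:2].astype(np.float32)),np.median(P[k,2]))
hd=(np.abs(P[:,2]-.052)<.004)&(np.abs(P[:,0]-.535)<.075)&(np.abs(P[:,1]+.091)<.06)
print("hood",cv2.minAreaRect(P[hd][:,:2].astype(np.float32)))
# triangulate bar top-face centroid between scene/wrist : white line centroid
out=[]
for n in("wrist","scene","side"):
    if n=="wrist": pp,dd,cc,WW=p,d,c,W
    else:
        e=np.load(f"pics/{n}0.npz");pp,dd=e["p"],e["d"];cc,WW=cam(n)
    hh=cv2.cvtColor(pp,cv2.COLOR_RGB2HSV);v,u=np.nonzero(dd>0);Q=withdepth(cc,WW,np.c_[u,v],dd[v,u]);H=hh[v,u]
    s=(np.hypot(Q[:,0]-.529,Q[:,1]+.091)<.026)&(Q[:,2]>.088)&(H[:,1]<110)&(H[:,2]>110)
    if s.sum(): print(n,"white line",s.sum(),u[s].mean(),v[s].mean(),Q[s].mean(0));o,r=rays(cc,WW,[[u[s].mean(),v[s].mean()]]);out.append((o,r[0]))
if len(out)>1: print("tri",tri(out))
```

```text
z top 0.09455488410084148
bar 894 [ 0.53386105 -0.08382842  0.16529727] ((0.5387994050979614, -0.08934252709150314), (0.05910499766469002, 0.11307472735643387), 1.8032501935958862)
flange ((0.539454460144043, -0.08919436484575272), 0.020835312083363533) 0.06322700694903588
hood ((0.5390745401382446, -0.0893687754869461), (0.0946669802069664, 0.08367817103862762), 1.3138024806976318)
wrist white line 131 304.55725190839695 289.57251908396944 [ 0.52003646 -0.09298882  0.20299054]
scene white line 9 342.44444444444446 234.33333333333334 [ 0.52674505 -0.09040885  0.09403165]
side white line 51 303.6666666666667 220.01960784313727 [ 0.52983634 -0.09130913  0.09340021]
tri (array([ 0.55360047, -0.09671161,  0.10582278]), [np.float64(0.03328155616206205), np.float64(0.026164818426038246), np.float64(0.01629171698675207)])
```

Run:
```python
from h import *
f=np.load("pics/w1.npz");out=[]
for n in("wrist","scene","side"):
    if n=="wrist": e=f;cc,WW=cam("wrist",dict(position=f["pos"],tool_rot=f["rot"]))
    else: e=np.load(f"pics/{n}0.npz");cc,WW=cam(n)
    pp,dd=e["p"],e["d"]
    hh=cv2.cvtColor(pp,cv2.COLOR_RGB2HSV);v,u=np.nonzero(dd>0);Q=withdepth(cc,WW,np.c_[u,v],dd[v,u]);H=hh[v,u]
    if n=="wrist":
        g=(np.hypot(Q[:,0]-.538,Q[:,1]+.09)<.035)&(Q[:,2]>.089)&(Q[:,2]<.105)
        print("bar",g.sum(),np.median(Q[g,2]),cv2.minAreaRect(Q[g][:,:2].astype(np.float32)))
    s=(np.hypot(Q[:,0]-.529,Q[:,1]+.091)<.026)&(Q[:,2]>.089)&(Q[:,2]<.1)&(H[:,1]<120)&(H[:,2]>110)
    print(n,s.sum())
    if s.sum(): print(u[s].mean(),v[s].mean(),Q[s].mean(0));o,r=rays(cc,WW,[[u[s].mean(),v[s].mean()]]);out.append((o,r[0]))
if len(out)>1:
    print("tri",tri(out)); print(tri(out[:2]),tri(out[::2]))
```

```text
bar 714 0.09408444321699708 ((0.5391075015068054, -0.08934757858514786), (0.04488680139183998, 0.012753106653690338), 0.9556758403778076)
wrist 79
321.746835443038 218.9746835443038 [ 0.52661011 -0.08965847  0.09480762]
scene 9
342.44444444444446 234.33333333333334 [ 0.52674505 -0.09040885  0.09403165]
side 52
303.78846153846155 220.09615384615384 [ 0.53013381 -0.09126249  0.09343579]
tri (array([ 0.52844975, -0.09003471,  0.09182908]), [np.float64(0.0012704867362101204), np.float64(0.0008856389748643078), np.float64(0.0009648675594803757)])
(array([ 0.52687224, -0.09001232,  0.09386131]), [np.float64(0.0003636250019308881), np.float64(0.0003636250019308612)]) (array([ 0.52789861, -0.08957235,  0.0887504 ]), [np.float64(9.726008920573616e-05), np.float64(9.726008920564195e-05)])
```

play_rows(
  steps=[
    [-0.002,0,0.11,0,0,0.001],
    [0,0,0.11,0,0,0],
    [0,0,0.09,0,0,0],
    [0,0,0.05,0,0,0],
    [0,0,0,0,0,0],
  ],
)

```text
t: 2.65
position: [0.537, -0.0889, 0.0921]
tool_rot: [3.14, -0.007, -3.13]
wrist_force: [-0.7, -0.1, 0.6]
width: 0.0912
```

play_rows(
  steps=[
    [0,0,0,0,0,0],
    [0,0,0,0,0,0],
    [0,0,0,0,0,0],
    [0,0,0,0,0,0],
    [0,0,0,0,0,0],
  ],
  claw=1,
  squeeze=30,
)

```text
t: 3.15
position: [0.5396, -0.0895, 0.0957]
tool_rot: [-3.141, 0.001, -3.129]
wrist_force: [0.8, 0.0, 0.3]
width: 0.0544
```

play_rows(
  steps=[
    [0,0,0,0,0,0],
    [0,0,0,0,0,0],
    [0,0,0,0,0,0],
    [0,0,0,0,0,0],
    [0,0,0,0,0,0],
  ],
)

```text
t: 3.65
position: [0.5393, -0.0895, 0.0949]
tool_rot: [3.142, -0.0, -3.129]
wrist_force: [0.8, -0.6, -0.5]
width: 0.0139
```

play_rows(
  steps=[
    [0,0,0,0,0,0],
    [0,0,0,0,0,0],
    [0,0,0,0,0,0],
  ],
)

```text
t: 3.95
position: [0.5393, -0.0898, 0.0949]
tool_rot: [-3.141, -0.0, -3.128]
wrist_force: [-0.6, -2.4, -0.4]
width: 0.0129
```

play_rows(
  steps=[
    [0,0,0,0,0,0.03],
    [0,0,0,0,0,0.03],
    [0,0,0,0,0,0.03],
    [0,0,0,0,0,0.03],
    [0,0,0,0,0,0.03],
  ],
)

```text
t: 4.45
position: [0.5393, -0.0894, 0.0949]
tool_rot: [3.141, 0.0, 2.68]
wrist_force: [0.2, -1.0, -1.0]
width: 0.0126
```

Run:
```python
from h import *
p,d=snapshot("scene"); print(sensors.sense()["moment"],sensors.sense()["tool_rot"])
cv2.imwrite("pics/s2.png",cv2.resize(p[200:350,280:480,::-1],None,fx=4,fy=4,interpolation=cv2.INTER_CUBIC))
```

```text
[-0.1382698  -0.02649374  0.08891788] [ 3.14139137e+00 -8.10460626e-06  2.67722529e+00]
```

View pics/s2.png

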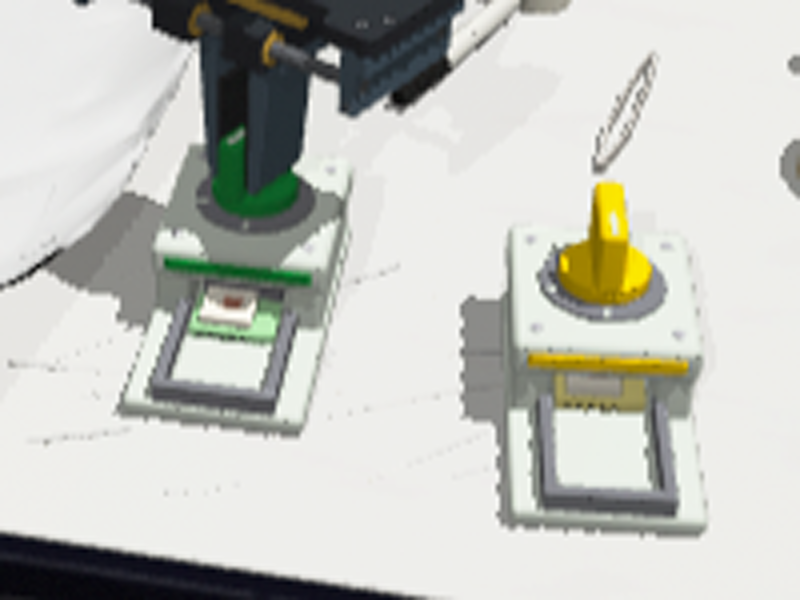

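The cassette is coming out into the tray, at about (235,310) in the crop, and the knob turns with the fingers. I'll keep turning.

play_rows(
  steps=[
    [0,0,0,0,0,0.03],
    [0,0,0,0,0,0.03],
    [0,0,0,0,0,0.03],
    [0,0,0,0,0,0.03],
    [0,0,0,0,0,0.03],
  ],
)

```text
t: 5.0
position: [0.5396, -0.0892, 0.0949]
tool_rot: [3.141, -0.0, 2.21]
wrist_force: [1.1, 0.7, -1.0]
width: 0.0128
```

play_rows(
  steps=[
    [0,0,0,0,0,0.03],
    [0,0,0,0,0,0.03],
    [0,0,0,0,0,0.025],
    [0,0,0,0,0,0],
    [0,0,0,0,0,0],
  ],
)

```text
t: 5.5
position: [0.5397, -0.0891, 0.0949]
tool_rot: [3.141, 0.0, 1.949]
wrist_force: [1.7, 1.7, -1.4]
width: 0.0135
```

Run:
```python
from h import *
p,d=snapshot("scene"); print(sensors.sense())
np.savez("pics/s3.npz",p=p,d=d)
cv2.imwrite("pics/s3.png",cv2.resize(p[200:350,280:480,::-1],None,fx=4,fy=4,interpolation=cv2.INTER_CUBIC))
```

```text
{'t': 5.55, 'q': array([-1.84966426e-01,  4.07913756e-01,  1.83042901e+00,  6.60564661e-04,
        9.02417936e-01, -5.62555688e-01]), 'qd': array([-0.00160796,  0.00103753, -0.00028811,  0.00204452,  0.00022312,
        0.01215292]), 'tau': array([ -1.81439929, -42.14603662, -18.13251972,  -0.05117717,
         0.61838513,   0.69066195]), 'position': array([ 0.53972599, -0.08912206,  0.09494215]), 'tool_rot': array([3.14061231e+00, 4.84165334e-06, 1.94797644e+00]), 'wrist_force': array([ 2.08233802,  1.4889806 , -2.01831675]), 'moment': array([ 0.2889724 , -0.35606389,  0.67277311]), 'width': 0.012676783897801538}
```

View pics/s3.png

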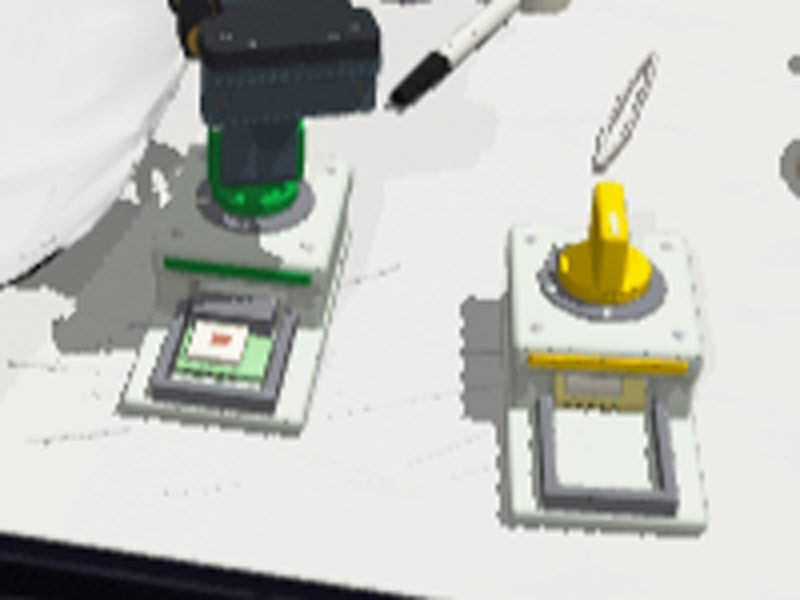

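The moment about z jumped to 0.67 N m, against 0.15 from the spring alone, so the knob is on its stop after a 1.2 rad turn. The cassette sits in the tray with the pusher behind it. Next I let go.

play_rows(
  steps=[
    [0,0,0,0,0,0],
    [0,0,0,0,0,0],
    [0,0,0,0,0,0],
    [0,0,0,0,0,0],
    [0,0,0,0,0,0],
  ],
  claw=0,
)

```text
t: 6.05
position: [0.5392, -0.0899, 0.0949]
tool_rot: [-3.141, 0.001, 1.945]
wrist_force: [0.2, 0.4, -0.9]
width: 0.0501
```

play_rows(
  steps=[
    [0,0,0,0,0,0],
    [0,0,0,0,0,0],
    [0,0,0,0,0,0],
    [0,0,0,0,0,0],
    [0,0,0,0,0,0],
  ],
)

```text
t: 6.55
position: [0.5393, -0.0895, 0.095]
tool_rot: [3.142, 0.0, 1.945]
wrist_force: [1.0, 0.2, 0.1]
width: 0.0898
```

play_rows(
  steps=[
    [0,0,0,0,0,0],
    [0,0,0,0,0,0],
    [0,0,-0.05,0,0,0],
    [0,0,-0.1,0,0,0],
    [0,0,-0.1,0,0,0],
  ],
)

```text
t: 7.05
position: [0.5387, -0.0894, 0.1955]
tool_rot: [-3.14, -0.001, 1.945]
wrist_force: [0.9, -0.0, 0.0]
width: 0.0912
```

play_rows(
  steps=[
    [0,0,-0.1,0,0,0],
    [0,0,0,0,0,0],
    [0,0,0,0,0,0],
    [0,0,0,0,0,0],
  ],
)

```text
t: 7.45
position: [0.5384, -0.0893, 0.2336]
tool_rot: [-3.139, -0.002, 1.945]
wrist_force: [-0.6, -0.1, -1.2]
width: 0.0915
```

Run:
```python
from h import *
st=sensors.sense(); print(st["t"],st["position"],st["width"],st["wrist_force"])
I=[]
for n in("scene","side","wrist"):
    if n=="wrist": st=sensors.sense()
    p,d=snapshot(n);c,W=cam(n,st)
    I.append(p)
    v,u=np.nonzero(d>0);Q=withdepth(c,W,np.c_[u,v],d[v,u]);H=cv2.cvtColor(p,cv2.COLOR_RGB2HSV)[v,u]
    for nm,ctr in(("green",(.5391,-.0894)),("yellow",(.507,-.2595))):
        g=(np.hypot(Q[:,0]-ctr[0],Q[:,1]-ctr[1])<.035)&(Q[:,2]>.089)&(Q[:,2]<.1)
        if g.sum()>10: print(n,nm,g.sum(),cv2.minAreaRect(Q[g][:,:2].astype(np.float32)))
    k=(np.hypot(Q[:,0]-.463,Q[:,1]+.0909)<.035)&(Q[:,2]<.045)&(Q[:,2]>.008)&(H[:,0]>=40)&(H[:,0]<=85)&(H[:,1]>70)
    w=(np.hypot(Q[:,0]-.463,Q[:,1]+.0909)<.03)&(Q[:,2]<.05)&(Q[:,2]>.022)
    for m in(k,w):
        if m.sum()>10: print(n,"cass",m.sum(),Q[m].mean(0),cv2.minAreaRect(Q[m][:,:2].astype(np.float32)))
a=np.hstack([cv2.resize(I[0][200:350,280:480],(400,300),interpolation=2),cv2.resize(I[1][180:330,170:370],(400,300),interpolation=2)])
cv2.imwrite("pics/f.png",a[:,:,::-1]);cv2.imwrite("pics/fw.png",I[2][:,:,::-1])
```

```text
7.45 [ 0.5384053  -0.08932589  0.23355028] 0.09145100857793033 [-0.60839184 -0.09972986 -1.24219237]
scene green 99 ((0.5361130833625793, -0.09045685827732086), (0.045272864401340485, 0.013279560022056103), 1.8978495597839355)
scene yellow 112 ((0.5043794512748718, -0.25908324122428894), (0.04546644911170006, 0.012708695605397224), 4.657235145568848)
scene cass 65 [ 0.48855098 -0.09073689  0.03990483] ((0.47095465660095215, -0.09413159638643265), (0.04790179431438446, 0.04328903555870056), 9.290690422058105)
scene cass 143 [ 0.47232073 -0.08897265  0.03001296] ((0.4705865979194641, -0.09132266044616699), (0.044637784361839294, 0.05092790722846985), 0.4965534508228302)
side green 149 ((0.541965901851654, -0.09197752922773361), (0.04689917340874672, 0.013561926782131195), 0.558388352394104)
side yellow 166 ((0.5102812647819519, -0.2602188289165497), (0.045460425317287445, 0.013435304164886475), 7.284237861633301)
side cass 95 [ 0.46434677 -0.08938717  0.02384381] ((0.45693325996398926, -0.09128157049417496), (0.05104741081595421, 0.04349881410598755), 85.15974426269531)
wrist green 752 ((0.5397236347198486, -0.08901166915893555), (0.045678719878196716, 0.013422653079032898), 1.8799086809158325)
wrist yellow 419 ((0.5080614686012268, -0.2569780945777893), (0.04490458220243454, 0.013668588362634182), 6.41677188873291)
wrist cass 592 [ 0.46416588 -0.08755896  0.0242861 ] ((0.46340763568878174, -0.09088075160980225), (0.05882280692458153, 0.05554421246051788), 1.5912753343582153)
```

View pics/f.png

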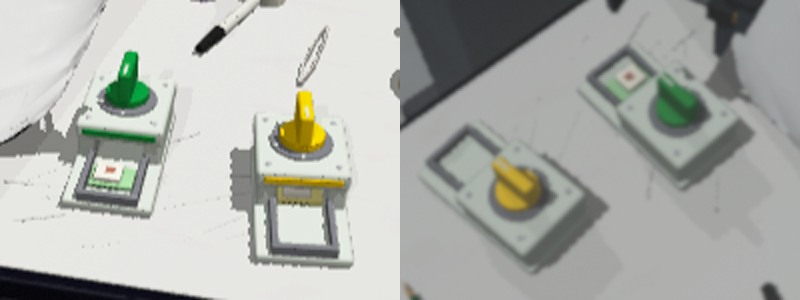

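View pics/fw.png

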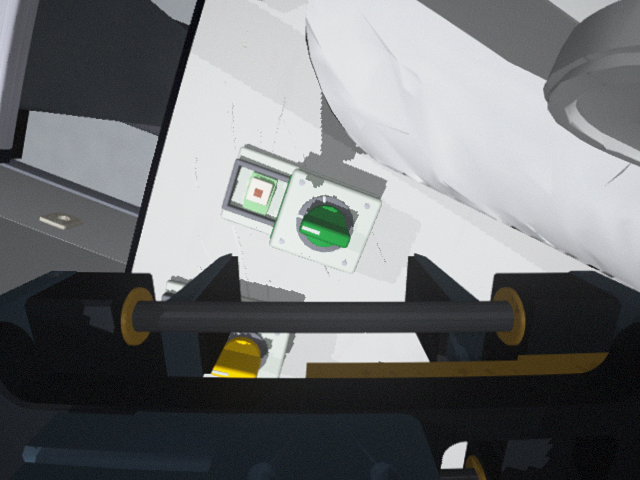

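The knob is back in line at (325,227) and the cassette sits in the tray at about (259,193) in the wrist view. I'll do one numeric check of the cassette before handing in.

Run:
```python
from h import *
st=sensors.sense();c,W=cam("wrist",st)
p=cv2.imread("pics/fw.png");h=cv2.cvtColor(p,cv2.COLOR_BGR2HSV)
m=((h[...,0]>=40)&(h[...,0]<=85)&(h[...,1]>50)).astype(np.uint8);q=np.zeros_like(m);q[165:222,235:281]=1;m*=q
n,l,s,ce=cv2.connectedComponentsWithStats(m);print(s[1:],)
i=1+np.argmax(s[1:,4]);v,u=np.nonzero(l==i)
r=cv2.minAreaRect(np.c_[u,v].astype(np.float32));print(r)
P=onplane(c,W,cv2.boxPoints(r),.025);print(P.mean(0),np.linalg.norm(P[1]-P[0]),np.linalg.norm(P[2]-P[1]))
a=np.radians(1.5);t=np.array([.5393,-.0893])-.076*np.array([np.cos(a),np.sin(a)]);print("tray",t,"off",np.linalg.norm(P.mean(0)[:2]-t))
```

```text
[[243 172  34  43 370]
 [275 205   6  17  26]]
((259.20001220703125, 192.89999389648438), (26.246902465820312, 36.99864196777344), 18.434946060180664)
[ 0.46559713 -0.08874517  0.025     ] 0.039788175716135396 0.027237709477734767
tray [ 0.46332604 -0.09128945] off 0.0034104507172367155
```

The footprint measures 40 × 27 mm, which matches the cassette (40 × 28 mm), and its centre is 3.4 mm from the tray point. The white block is still on top, so it lies flat. Handing in.

```bash
python3 -c "
from station import order; print(order.finish_job())"
```

```text
the job is handed in; nothing more can be done
None
```

I gripped the green knob, turned it clockwise about 1.2 rad to its stop, then opened the fingers, let it spring back and lifted clear. I handed the job in at about 7.6 s; no verdict was reported.

- **Stop reached:** the moment about the knob's axis rose to 0.67 N m, well above the 0.15 N m of the spring alone. The knob was held there for more than 0.2 s.
- **Green knob:** back at rest. The bar lies at 1.9° in the wrist view, about 1° from where it was at the start.
- **Cassette:** lies in the tray with its white block up, about 3.4 mm from my estimate of the tray point. Its measured outline is 40 × 27 mm against 40 × 28 mm given. I judged that it lies flat from the pictures and the outline, and did not measure its tilt.
- **Yellow knob:** not touched. Its bar reads 5 to 7°, depending on the camera; its dispenser also stands at a slight angle.
- **Disagreements:** the three cameras place the green knob up to 6 mm apart along x (0.536, 0.540 and 0.542 m). I trusted the wrist view, and the grip came out centred. The scene camera's automatic cassette outlines were mixed up with the tray and the green stripe, so I did not use them.

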